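Fill the divided case, close it with its nested lids and take off the outer lid alone

ROBOT

A 6-joint arm with a two-finger parallel gripper is mounted at the origin on the work surface. World frame = base frame: x ahead of the robot, y to its left, z up, the work surface at z = 0. Lengths are in mm, angles in rad, forces in N, time in s.
With the tool pointing down it reaches from about 300 to 775 mm from the base axis. Payload 14.6 kg.
Tool frame: the origin (TCP) lies between the finger pads; the fingertips stand manip.tip_reach ahead of it and the grasp point (between the pads) lies 5 mm behind it (manip.tip_reach is the distance from the TCP to the fingertips, in mm); z points along the fingers, y is the line along which they close (so a half turn about z gives the same grasp; the last joint's range is limited). The gripper opens to 94 mm and grips with 3 to 60 N. Pads are 16 mm wide; open, the fingers measure 119 mm over their backs; the gripper's body (75 mm by 177 mm) begins 78 mm behind the grasp point.
Start: joints at [1.244, 0.3, 1.521, -0, 1.321, -0.067], TCP at [141.286, 531.533, 219.446] pointing down, gripper open.
Joint ranges: [-3.03, 3.03], [-0.79, 2.21], [0.23, 2.52], [-1.04, 4.18], [0, 3.07], [-2.55, 2.55]. Speed limits (rad/s): [2.22, 2.22, 2.57, 3.14, 3.14, 3.14].

INTERFACE

Orientations are given as [roll, pitch, yaw] about the fixed x, y, z axes, in that order (R = Rz(yaw) Ry(pitch) Rx(roll)).
In Python, from cell import manip gives the robot as it stands. The module is installed in compiled form; this text tells all that it offers.
- The arm moves only by the shell command python3 -m creep 'ROWS' [FORCE]. ROWS is JSON, a list of rows, each a list of 3 entries, a list of its own where there are three numbers: the opening, from -1 (shut) to 1 (fully open), then the shift along the tool's x, y, z in cm, then the turn about the tool's z in units of 5 degrees (1.0 is 5 degrees). In form: [[grip, [tx, ty, tz], roll], ...]. A call has 1 to 12 rows; each row is the pose to reach, as a shift and turn from the pose commanded when the call began, along the tool's axes at that moment; what a row does not reach only later rows make up. A row lasts 1/10 s, in which the tool goes at most 50 mm and 8.59 degrees, less where a joint would pass 70% of its speed; a pose out of reach is approached as far as the arm can. A call with a gripper value outside its range is refused whole. The fingers move at their own pace and stop on an object; FORCE is the grip in N (left out, the last holds). Time passes only in rows, so rows that repeat a pose let the fingers close. It gives the time, the measured TCP pose, the force, the opening and the grip force at its end, in the units of the state.
- manip.read_state(): the state, without advancing time (a new reading comes with each control period).
- manip.camera(name): name is "scene" or "top"; returns the picture (480x640x3 uint8, red, green, blue); there is no depth.
- manip.camera_params(name): a dict with "fovy" (degrees; the focal length in pixels is half the picture's height over the tangent of half this angle, whatever the lens; pixels are square), "cx", "cy" (the principal point, pixels), "origin" and "attitude" of the camera in the world. Camera axes: x right, y down, z forward; pixel columns grow to the right and rows downward; lengths in mm; the calibration is good to about 2 mm. A picture is of the moment at which its call begins. camera_params takes no time and is no camera call.
- manip.sign_off(): hands the job in; it is judged then, once.
The state is a dict: "clock": time; "joints": joint angles; "qd": joint speeds; "effort": joint torques, N m; "eef_pos": TCP position; "eef_rot": TCP orientation; "wrist_force": force on the tool from outside, world axes, zero at the start; "moment": the same for the moment, N m; "finger_gap": finger opening in mm; "finger_force": force on a finger pad.
Only numpy, scipy, OpenCV 4.12 (cv2) and the standard library are available. Lean on these libraries where they do the work, as an engineer would, in place of code of your own. Each camera call takes 0.05 s, during which the arm holds its last target. There are 200 camera calls.

TASK

Stand the pill bottle and the eye-drops bottle upright in the two empty end cells of the divided case, one per cell, and let go. Then carry the two nested lids together, without parting them (the post that sticks up through them lifts both), lower them gently onto the case until the inner lid is fully home on its ledge, and let go. Last, lift off the outer lid alone (its collar is the handle) without unseating the inner lid, and finish still holding the outer lid roughly level straight above the case, about 12 cm higher than where it sat, leaving everything else on the counter where it is.

Things in the scene. Friction and masses are not known exactly. Their poses are not given: they have to be found in the camera images.
- case: Fixed bamboo box, three cells in a row along its y. Origin: centre of underside; z up, x along the short side. Lower part 92 (x) x 208 (y) mm up to a flat ledge at 34 mm; inside it a neck 68 x 184 mm outside rises to 46 mm. Inner floor at 6 mm; neck walls and two dividers 4 mm thick, tops at 46 mm. Cells 60 (x) x 56 (y) mm; the middle one holds the cream jar, the end ones are empty.
- seat (a point): Centre of the case at the height of its ledge (34 mm above the underside). The inner lid is home when the centre of its lower edge is here.
- cell_a (a point): Centre of the floor of the empty cell at the case's -y end. Axes as the case.
- cell_b (a point): Centre of the floor of the empty cell at the case's +y end. Axes as the case.
- inner_lid: Loose grey cover open below, 180 g, standing on the counter under the outer lid. Origin: centre of its lower edge; z up, x along the short side. Outside 84 (x) x 200 (y) mm, inside 76 x 192 mm (4 mm to spare all round the case's neck), 42 mm deep, top face at 47 mm. From its middle a square steel post 16 x 16 mm, sides along x and y, rises to 114 mm. Fits either way round.
- post_top (a point): Centre of the top of the inner lid's post, 114 mm above that lid's lower edge and 36 mm above the top of the outer lid's collar. Lifting by the post carries both lids: the outer one merely rests on the inner.
- outer_lid: Loose bamboo cap, 150 g, resting on the inner lid. Origin: centre of its lower edge (33 mm above the inner lid's origin when nested); z up, x along the short side. Outside 98 (x) x 214 (y) mm; 14 mm skirt round the inner lid with 3 mm to spare; plate from 14 to 19 mm; in its middle an open square collar 48 x 48 mm, sides along x and y, walls 4 mm, up to 45 mm.
- collar_top (a point): Centre of the collar's upper rim, 45 mm above the outer lid's lower edge and 26 mm above its plate. The inner lid's post passes up through the collar with 12 mm to spare all round.
- pill_bottle: Loose closed navy pill bottle, upright, round: body 36 mm diameter to 46 mm, white cap 33 mm diameter from 46 to 66 mm (top). Origin: centre of its underside. About 60 g.
- drops_bottle: Loose white eye-drops bottle, upright, round: body 34 mm diameter to 38 mm, short shoulder, then a narrow cap 22 mm diameter from 42 to 68 mm (top). Origin: centre of its underside. About 50 g.
- cream_jar: Loose small jar, 44 mm diameter, 48 mm tall, already standing in the case's middle cell; leave it there. Origin: centre of its underside.
- lens_case: Bystander: flat contact-lens case 34 x 66 x 18 mm. Origin: centre of underside.
- lash_curler: Bystander: steel eyelash curler lying flat, about 115 x 60 x 23 mm. Origin: on the counter near its middle.
- soap_dish: Bystander: glass soap dish 80 x 115 x 26 mm with a bar in it. Origin: centre of underside.
- toothbrush: Bystander: bamboo toothbrush lying flat along its y axis, 12 x 180 x 20 mm. Origin: centre of underside.
- tumbler: Bystander: glass tumbler 72 mm diameter, 90 mm tall. Origin: centre of underside.
- nail_buffer: Bystander: grey nail buffer bar lying flat along its x axis, 85 x 14 x 14 mm, between the case and the bottles. Origin: centre of underside.
- floss_box: Bystander: white floss box 50 x 45 x 18 mm. Origin: centre of underside.
There are look-alikes about, which are no part of the job. Leave any pink look-alike of the outer_lid alone. What is shaped like the drops_bottle but red is not meant.

How it is judged:
By the outcome, as a careful person would: the job done as asked, in the order asked, and still so for the second after the job is handed in, while the arm keeps its last pose, push and grip.
It also fails if it takes over 72 s, if anything falls off the work surface, if the arm or the gripper's body presses on something with over 40 N, if the wrist force passes 120 N, or if a joint passes its speed limit or range.

## Working session

There is one attempt and no reset: what is moved stays moved. The work goes in short steps, Python scripts to look and compute and a shell command to move; the robot and the scene stay as the last step left them, time stands still between calls to the robot, and variables do not carry over. Pictures are saved under pics/ and viewed, at most 13 in all, crops included, and the job is handed in when it is done.

```bash
mkdir -p pics; python3 - <<'E'
from cell import manip
import cv2
print(manip.read_state()); print(manip.tip_reach)
for n in("scene","top"):
    im=manip.camera(n); cv2.imwrite(f"pics/{n}0.png",im[:,:,::-1]); print(n,manip.camera_params(n))
E
```

```text
{'clock': 0.0, 'joints': array([ 1.24445765e+00,  3.00453845e-01,  1.52158421e+00, -1.71930895e-06,
        1.32071097e+00, -6.65794596e-02]), 'qd': array([-5.55364214e-04, -3.32234332e-05, -4.28802639e-04,  1.08574066e-03,
       -1.08426336e-03,  4.39095402e-04]), 'effort': array([ 1.17201478e-03, -5.31814170e+01, -3.52732337e+01,  7.09321070e-02,
        2.44975177e-02, -7.17519424e-05]), 'eef_pos': array([141.17799117, 531.31223525, 218.89446884]), 'eef_rot': array([-3.14043874e+00, -7.52714622e-05,  2.88183382e+00]), 'wrist_force': array([ 0.62819129, -0.13626788,  1.12559759]), 'moment': array([ 0.00320891, -0.03378709, -0.0373328 ]), 'finger_force': 0.0, 'finger_gap': 93.85986847434305}
14.0
scene {'fovy': 54.36643585261693, 'cx': 316.7829931168745, 'cy': 245.52427776173687, 'origin': array([1407.71715301,   46.40668817,  671.72939667]), 'attitude': array([-2.15761698,  0.00459333,  1.73505275])}
top {'fovy': 53.795022328052376, 'cx': 321.694926708734, 'cy': 239.3949926044126, 'origin': array([ 347.9556034 ,  -73.46056534, 1047.70632624]), 'attitude': array([-2.92443022e+00, -1.95279752e-03, -1.58813079e+00])}
```

View pics/scene0.png

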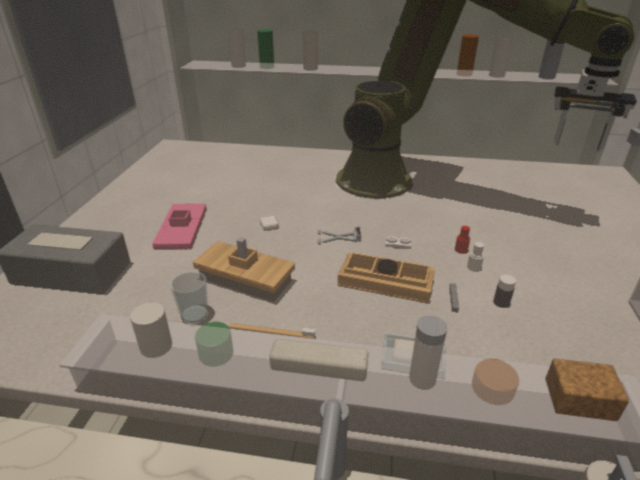

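View pics/top0.png

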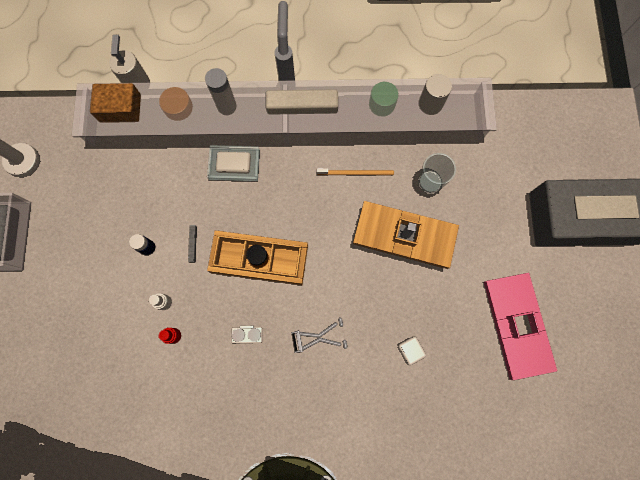

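Top view: candidates for drops bottle are white (160,301) and red (170,336); for outer lid bamboo (407,235) and pink (521,325). Pill bottle is navy/white at (140,243), case at (258,257), buffer at (192,244). I choose the white bottle and the bamboo lid, and check them in a crop.

```bash
cat > h.py <<'E'
import numpy as np,cv2
from cell import manip
from scipy.spatial.transform import Rotation as R
def cam(n):
    p=manip.camera_params(n); f=240/np.tan(np.radians(p['fovy']/2))
    return p,f,R.from_euler('xyz',p['attitude']).as_matrix(),np.array(p['origin'])
def ray(n,u,v):
    p,f,M,o=cam(n); d=M@np.array([(u-p['cx'])/f,(v-p['cy'])/f,1]); return o,d/np.linalg.norm(d)
def plane(n,u,v,z):
    o,d=ray(n,u,v); return o+d*(z-o[2])/d[2]
def proj(n,X):
    p,f,M,o=cam(n); c=M.T@(np.array(X)-o); return np.array([c[0]/c[2]*f+p['cx'],c[1]/c[2]*f+p['cy']])
def tri(a,b):
    (o1,d1),(o2,d2)=ray('top',*a),ray('scene',*b)
    s=np.linalg.lstsq(np.c_[d1,-d2],o2-o1,rcond=None)[0]
    p,q=o1+s[0]*d1,o2+s[1]*d2; return (p+q)/2,np.linalg.norm(p-q)
E
python3 - <<'E'
import cv2,numpy as np
t=cv2.imread('pics/top0.png');s=cv2.imread('pics/scene0.png')
a=cv2.resize(t[195:350,115:315],None,fx=4,fy=4,interpolation=2)[:600]
b=cv2.resize(t[195:275,345:465],None,fx=3,fy=3,interpolation=2)
c=cv2.resize(s[225:325,330:530],None,fx=3,fy=3,interpolation=2)
d=cv2.resize(s[225:300,190:300],None,fx=3,fy=3,interpolation=2)
cv2.imwrite('pics/c1.png',cv2.resize(t[215:350,115:315],(800,540),interpolation=2))
o=np.zeros((545,700,3),np.uint8);o[:240,:360]=b;o[245:545,:600]=c;o[:225,365:695]=d
cv2.imwrite('pics/c2.png',o)
E
```

```text
(no output)
```

View pics/c1.png

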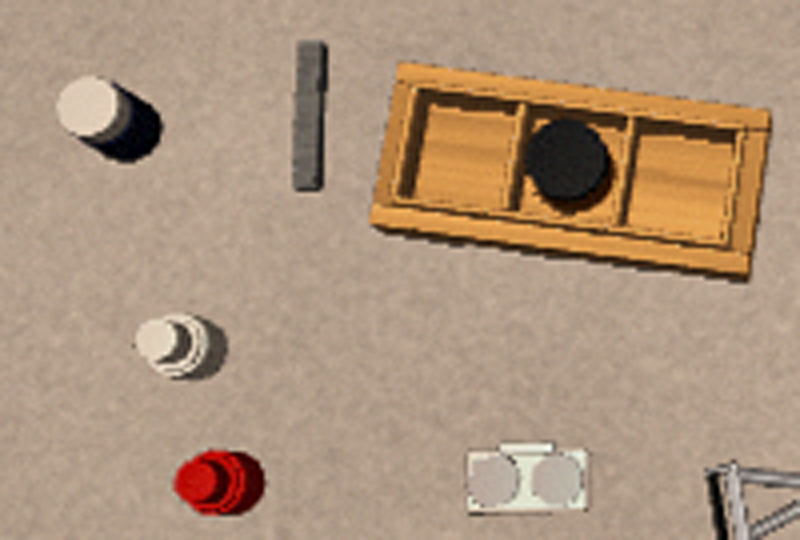

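View pics/c2.png

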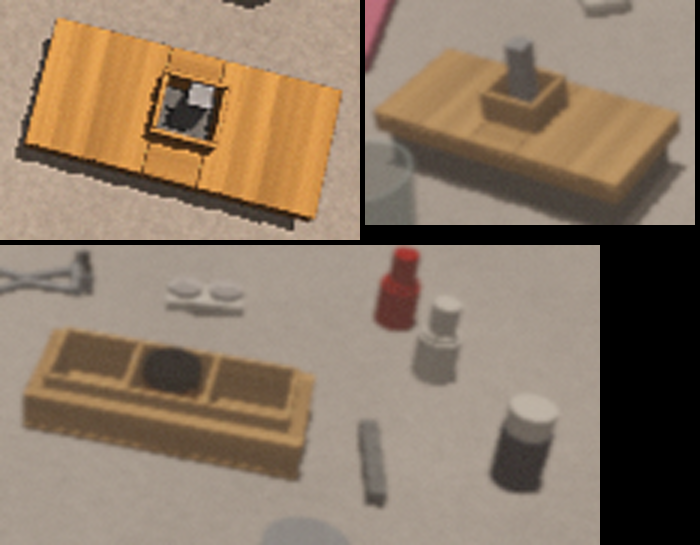

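The crops confirm it: the white drops bottle stands behind the red one, the bamboo lids have a steel post near (411,227), and both end cells are empty. Now the numbers.

```bash
cat > m.py <<'E'
from h import *
np.set_printoptions(precision=1,suppress=True)
t=cv2.imread('pics/top0.png');s=cv2.imread('pics/scene0.png')
def comp(img,box,mask):
    x0,y0,x1,y1=box; m=np.zeros(mask.shape,np.uint8); m[y0:y1,x0:x1]=mask[y0:y1,x0:x1]
    cs,_=cv2.findContours(m,cv2.RETR_EXTERNAL,cv2.CHAIN_APPROX_NONE); return max(cs,key=cv2.contourArea)
def cen(c): m=cv2.moments(c); return np.array([m['m10'],m['m01']])/m['m00']
hsv=cv2.cvtColor(t,cv2.COLOR_BGR2HSV)
w=((hsv[...,2]>185)&(hsv[...,1]<50)).astype(np.uint8)*255
for n,b,z in(('pill',(125,230,155,258),66),('drops',(148,290,162,312),68)):
    c=comp(t,b,w); print(n,cv2.boundingRect(c),cv2.contourArea(c),cen(c),plane('top',*cen(c),z))
print('pill tri',tri((137.2,241.8),(507.7,280)),'drops tri',tri((153.7,299.7),(478.3,244.3)))
print('post tri',tri((411.7,226.7),(241,239)),plane('top',411.7,226.7,114))
bm=((hsv[...,0]<25)&(hsv[...,1]>120)&(hsv[...,2]>60)).astype(np.uint8)*255
for n,b,zt,zb in(('case',(200,220,315,290),34,0),('lid',(345,195,465,275),52,33)):
    c=comp(t,b,bm); r=cv2.minAreaRect(c); q=cv2.boxPoints(r)
    print(n,q.tolist()); 
    for z in(zt,zb): print(z,[plane('top',*p,z)[:2] for p in q])
g=((np.abs(t.astype(int)-t.astype(int).mean(2,keepdims=True)).max(2)<8)&(t.max(2)<110)).astype(np.uint8)*255
c=comp(t,(184,218,202,268),g);print('buffer',cv2.boundingRect(c),plane('top',*cen(c),14))
E
python3 m.py
```

```text
pill (129, 234, 15, 15) 141.0 [136.4 241.1] [567.4 314.1  66. ]
drops (149, 293, 13, 16) 73.5 [153.7 299.5] [443.  269.3  68. ]
pill tri (array([567.3, 314.8,  59.8]), np.float64(0.2801880009915708)) drops tri (array([442.9, 269.2,  65. ]), np.float64(2.1551862524574426))
post tri (array([ 577.9, -263.3,  111.7]), np.float64(0.9548546788694007)) [ 577.3 -262.3  114. ]
case [[206.45880126953125, 272.11297607421875], [212.057861328125, 229.56024169921875], [307.76922607421875, 242.15386962890625], [302.170166015625, 284.70660400390625]]
34 [array([503.4, 170.8]), array([597.8, 161.8]), array([565.9, -48.7]), array([472.6, -35.6])]
0 [array([508.6, 179. ]), array([606.2, 169.7]), array([573.2, -47.9]), array([476.8, -34.4])]
lid [[351.9800720214844, 243.96630859375], [363.2403869628906, 200.1761016845703], [460.2541809082031, 225.12249755859375], [448.9938659667969, 268.9127197265625]]
52 [array([ 556.4, -144.2]), array([ 654.2, -172. ]), array([ 594.2, -380.5]), array([ 498.7, -348.8])]
33 [array([ 560.4, -145.5]), array([ 660.1, -173.8]), array([ 598.9, -386.4]), array([ 501.6, -354.1])]
buffer (189, 226, 8, 37) [565.6 206.9  14. ]
```

```bash
cat >> m.py <<'E'
print('--- refine')
def edges(b,zs,mask):
    c=comp(t,b,mask); q=cv2.boxPoints(cv2.minAreaRect(c)); P=c[:,0,:].astype(float); L=[]
    for i in range(4):
        a,d=q[i],q[(i+1)%4]-q[i]; l=np.linalg.norm(d); d=d/l; v=P-a
        k=(np.abs(v[:,0]*d[1]-v[:,1]*d[0])<3)&(v@d>.1*l)&(v@d<.9*l)
        W=np.array([plane('top',*p,zs[i])[:2] for p in P[k]],np.float32)
        f=cv2.fitLine(W,cv2.DIST_HUBER,0,.01,.01).ravel(); L.append(f)
        print(i,zs[i],'yaw',(np.degrees(np.arctan2(f[1],f[0]))+45)%90-45)
    X=[]
    for i in range(4):
        A,B=L[i],L[i-1]; s=np.linalg.solve(np.c_[A[:2],-B[:2]],B[2:]-A[2:]); X.append(A[2:]+s[0]*A[:2])
    X=np.array(X); print(X, 'centre',X.mean(0),'sides',np.linalg.norm(np.roll(X,-1,0)-X,axis=1))
edges((200,220,315,290),(34,34,0,0),bm)   # left, upper, right, lower
edges((345,195,465,275),(52,52,52,52),((hsv[...,0]<25)&(hsv[...,1]>100)&(hsv[...,2]>130)).astype(np.uint8)*255)
r=((hsv[...,1]>150)&((hsv[...,0]<5)|(hsv[...,0]>172))).astype(np.uint8)*255
print('red',plane('top',*cen(comp(t,(150,315,190,350),r)),30))
E
python3 m.py|sed -n '/refine/,$p'
```

```text
--- refine
0 34 yaw -8.531658
1 34 yaw -8.635864
2 0 yaw -8.630295
3 0 yaw -8.632416
[[510.7 168.5]
 [595.8 155.7]
 [565.2 -45.9]
 [480.2 -33. ]] centre [538.   61.3] sides [ 86.  203.9  86.  203.8]
0 52 yaw -15.551437
1 52 yaw -15.9863205
2 52 yaw -15.964861
3 52 yaw -16.077011
[[ 561.7 -147.8]
 [ 652.7 -173.1]
 [ 594.6 -375.9]
 [ 503.5 -349.9]] centre [ 578.1 -261.7] sides [ 94.4 210.9  94.8 210.3]
red [371.1 244.4  30. ]
```

```bash
python3 - <<'E'
from h import *
def corners(c,yaw,hx,hy,z):
    a=np.radians(yaw); M=np.array([[np.cos(a),-np.sin(a)],[np.sin(a),np.cos(a)]])
    return [np.r_[c+M@np.array([sx*hx,sy*hy]),z] for sx,sy in((1,1),(1,-1),(-1,-1),(-1,1))]
out=[]
for n,box in(('top',(200,225,320,290)),('scene',(330,245,450,310))):
    im=cv2.imread(f'pics/{n}0.png');x0,y0,x1,y1=box;k=6
    o=cv2.resize(im[y0:y1,x0:x1],None,fx=k,fy=k,interpolation=0)[:298*10]
    for (hx,hy,z),col in(((46,104,34),(0,255,0)),((34,92,46),(255,255,0)),((46,104,0),(255,0,255))):
        p=np.array([(proj(n,X)-[x0,y0]+.5)*k for X in corners(np.array([536,61]),-8.63,hx,hy,z)]).astype(int)
        cv2.polylines(o,[p],True,col,1)
    out.append(o)
cv2.imwrite('pics/ov.png',cv2.resize(np.vstack(out),(550,596),interpolation=cv2.INTER_AREA))
E
```

```text
(no output)
```

View pics/ov.png

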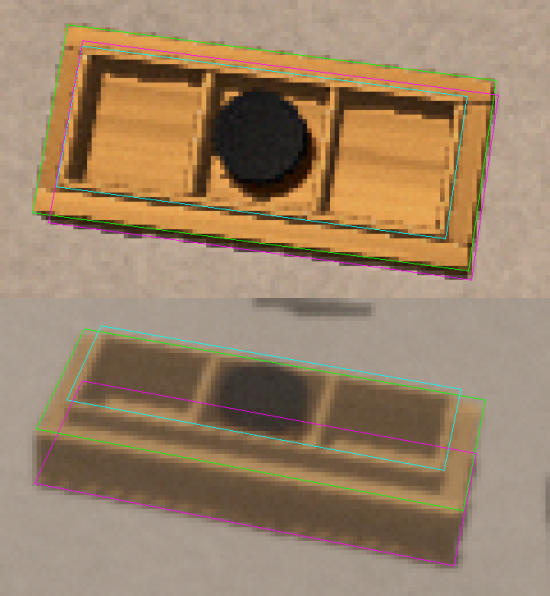

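```bash
cat > w.py <<'E'
import sys; from h import *
x,y,z,yaw=map(float,sys.argv[1:5]); s=manip.read_state()
M=R.from_euler('xyz',s['eef_rot']); d=M.inv().apply(np.array([x,y,z])-s['eef_pos'])/10
print('shift cm',d.round(2),'roll',round(-(((yaw-np.degrees(s['eef_rot'][2]))+180)%360-180)/5,2),'t',s['clock'],'pos',s['eef_pos'].round(1),'rot',s['eef_rot'].round(3),'F',s['wrist_force'].round(1),'gap',round(s['finger_gap'],1),'j',s['joints'].round(2))
E
python3 w.py 567.4 314.3 160 81.4
```

```text
shift cm [-46.77 -10.02   5.9 ] roll 16.74 t 0.1 pos [141.2 531.3 218.9] rot [-3.141 -0.     2.882] F [-0.6 -0.2  0.5] gap 93.9 j [ 1.24  0.3   1.52  0.    1.32 -0.07]
```

```bash
python3 -m creep '[[0.2,[-46.8,-10,5.9],16.7],[0.2,[-46.8,-10,5.9],16.7],[0.2,[-46.8,-10,5.9],16.7],[0.2,[-46.8,-10,5.9],16.7],[0.2,[-46.8,-10,5.9],16.7],[0.2,[-46.8,-10,5.9],16.7],[0.2,[-46.8,-10,5.9],16.7],[0.2,[-46.8,-10,5.9],16.7],[0.2,[-46.8,-10,5.9],16.7],[0.2,[-46.8,-10,5.9],16.7],[0.2,[-46.8,-10,5.9],16.7],[0.2,[-46.8,-10,5.9],16.7]]' 20; python3 w.py 567.4 314.3 61 81.4
```

```text
clock: 1.3
eef_pos: [567.9, 314.2, 159.6]
eef_rot: [-3.14, 0.001, 1.424]
wrist_force: [-0.4, -0.5, 0.6]
finger_gap: 56.3
finger_force: 0.0
shift cm [ 0.01 -0.03  9.86] roll 0.04 t 1.3 pos [567.9 314.2 159.6] rot [-3.140e+00  1.000e-03  1.424e+00] F [-0.4 -0.5  0.6] gap 56.3 j [0.45 0.57 1.28 0.   1.29 0.6 ]
```

Works as expected. Descend to tips at about 47 mm, close on the cap, and lift.

```bash
python3 -m creep '[[0.2,[0,0,4],0],[0.2,[0,0,7],0],[0.2,[0,0,9],0],[0.2,[0,0,9.8],0],[0.2,[0,0,9.8],0],[-0.5,[0,0,9.8],0],[-0.5,[0,0,9.8],0],[-0.5,[0,0,9.8],0],[-0.5,[0,0,9.8],0],[-0.5,[0,0,9.8],0]]' 20
python3 -m creep '[[-0.5,[0,0,0],0],[-0.5,[0,0,-1],0],[-0.5,[0,0,-4],0],[-0.5,[0,0,-8],0],[-0.5,[0,0,-10],0],[-0.5,[0,0,-10],0]]'; python3 w.py 527.5 2.2 160 81.4
```

```text
clock: 2.3
eef_pos: [568.2, 314.8, 63.3]
eef_rot: [3.141, -0.001, 1.424]
wrist_force: [-0.8, -0.6, 5.5]
finger_gap: 32.4
finger_force: 20.0
clock: 2.9
eef_pos: [568.9, 315.1, 166.3]
eef_rot: [3.137, -0.003, 1.424]
wrist_force: [0.0, 1.2, 0.1]
finger_gap: 32.3
finger_force: 20.0
shift cm [-31.56   0.46   0.53] roll 0.04 t 2.9 pos [568.9 315.1 166.3] rot [ 3.137e+00 -3.000e-03  1.424e+00] F [0.  1.2 0.1] gap 32.3 j [ 0.45  0.56  1.27 -0.    1.3   0.6 ]
```

```bash
python3 -m creep '[[-0.5,[-4,0.1,0.5],0],[-0.5,[-9,0.1,0.5],0],[-0.5,[-14,0.2,0.5],0],[-0.5,[-19,0.3,0.5],0],[-0.5,[-24,0.4,0.5],0],[-0.5,[-28,0.5,0.5],0],[-0.5,[-30.5,0.5,0.5],0],[-0.5,[-31.6,0.5,0.5],0],[-0.5,[-31.6,0.5,0.5],0],[-0.5,[-31.6,0.5,0.5],0]]'; python3 w.py 527.5 2.2 75 81.4
python3 - <<'E'
from h import *
t=manip.camera('top');s=manip.camera('scene')
o=np.hstack([cv2.resize(t[190:300,230:340],(400,400)),cv2.resize(s[200:310,330:440],(400,400))])
cv2.imwrite('pics/a.png',o[:,:,::-1])
E
```

```text
clock: 3.9
eef_pos: [526.8, 2.2, 157.0]
eef_rot: [-3.141, -0.0, 1.425]
wrist_force: [0.2, 0.8, -0.3]
finger_gap: 32.2
finger_force: 20.0
shift cm [0.01 0.08 8.2 ] roll 0.05 t 3.9 pos [526.8   2.2 157. ] rot [-3.141 -0.     1.425] F [ 0.2  0.8 -0.3] gap 32.2 j [-0.07  0.31  1.66  0.    1.17  0.08]
```

View pics/a.png

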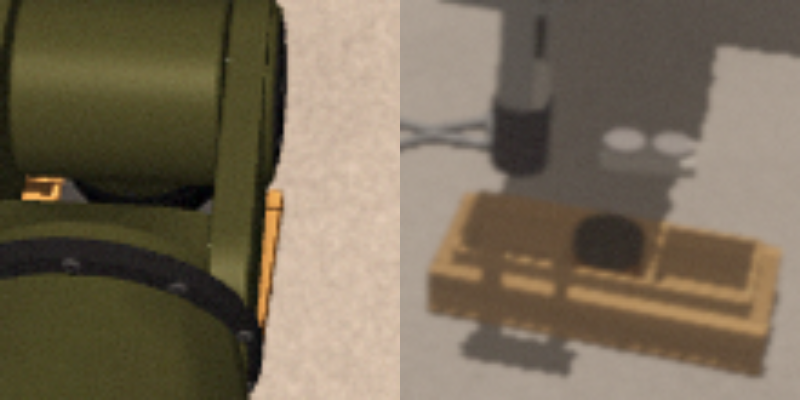

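The bottle hangs upright in the fingers (navy body near scene pixel (363,237)) above the -y cell. Lowering.

```bash
python3 -m creep '[[-0.5,[0,0,3],0],[-0.5,[0,0,6],0],[-0.5,[0,0,7.5],0],[-0.5,[0,0,8],0],[-0.5,[0,0,8.3],0],[-0.5,[0,0,8.4],0],[-0.5,[0,0,8.5],0],[-0.5,[0,0,8.6],0],[-0.5,[0,0,8.6],0]]'; python3 w.py 527.5 2.2 69 81.4
```

```text
clock: 4.9
eef_pos: [526.9, 1.3, 71.7]
eef_rot: [3.141, -0.0, 1.424]
wrist_force: [0.6, -0.0, -0.3]
finger_gap: 32.1
finger_force: 20.0
shift cm [0.1  0.05 0.27] roll 0.04 t 4.9 pos [526.9   1.3  71.7] rot [ 3.141 -0.     1.424] F [ 0.6 -0.  -0.3] gap 32.1 j [-0.07  0.42  1.73  0.    0.99  0.08]
```

```bash
python3 -m creep '[[-0.5,[0,0,0.1],0],[-0.5,[0,0,0.2],0],[-0.5,[0,0,0.3],0],[-0.5,[0,0,0.3],0]]'
python3 -m creep '[[0,[0,0,0],0],[0,[0,0,0],0],[0.1,[0,0,0],0],[0.2,[0,0,0],0],[0.2,[0,0,-2],0],[0.2,[0,0,-6],0],[0.2,[0,0,-9],0],[0.2,[0,0,-9],0]]'; python3 w.py 443 269.2 160 81.4
```

```text
clock: 5.3
eef_pos: [527.0, 1.3, 69.2]
eef_rot: [3.141, 0.0, 1.424]
wrist_force: [-3.5, -0.2, 9.3]
finger_gap: 32.6
finger_force: 20.0
clock: 6.1
eef_pos: [528.4, 1.2, 162.4]
eef_rot: [3.135, -0.001, 1.424]
wrist_force: [0.4, -0.5, 0.3]
finger_gap: 56.2
finger_force: 0.0
shift cm [ 25.26 -12.35   0.17] roll 0.04 t 6.1 pos [528.4   1.2 162.4] rot [ 3.135e+00 -1.000e-03  1.424e+00] F [ 0.4 -0.5  0.3] gap 56.2 j [-0.07  0.3   1.66  0.    1.18  0.08]
```

```bash
python3 -m creep '[[0.1,[4,-2,0.2],0],[0.1,[8,-4,0.2],0],[0.1,[12,-6,0.2],0],[0.1,[16,-8,0.2],0],[0.1,[20,-10,0.2],0],[0.1,[23.5,-11.5,0.2],0],[0.1,[25.3,-12.3,0.2],0],[0.1,[25.3,-12.3,0.2],0],[0.1,[25.3,-12.3,0.2],0]]'; python3 w.py 443 269.2 60 81.4
python3 - <<'E'
from h import *
t=manip.camera('top');s=manip.camera('scene')
o=np.hstack([cv2.resize(t[200:300,230:330],(400,400)),cv2.resize(s[210:310,330:430],(400,400))])
cv2.imwrite('pics/b.png',o[:,:,::-1])
E
```

```text
clock: 7.0
eef_pos: [441.8, 269.2, 155.8]
eef_rot: [-3.141, 0.001, 1.425]
wrist_force: [-0.1, -0.7, -0.1]
finger_gap: 51.7
finger_force: 0.0
shift cm [0.02 0.13 9.58] roll 0.05 t 7.0 pos [441.8 269.2 155.8] rot [-3.141e+00  1.000e-03  1.425e+00] F [-0.1 -0.7 -0.1] gap 51.7 j [ 0.48  0.29  1.69 -0.    1.16  0.62]
```

View pics/b.png

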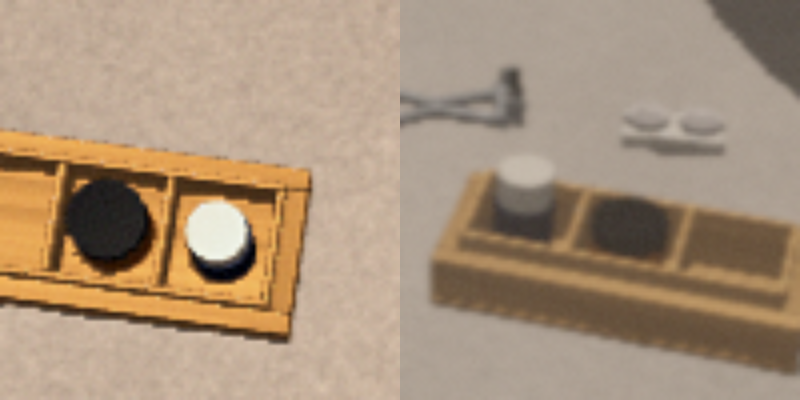

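The pill bottle stands upright in the -y cell (cap at top pixel (284,258), scene (361,252)). Now the drops bottle.

```bash
python3 -m creep '[[0.1,[0,0.1,4],0],[0.1,[0,0.1,7],0],[0.1,[0,0.1,9],0],[0.1,[0,0.1,9.5],0],[0.1,[0,0.1,9.5],0],[-0.8,[0,0.1,9.5],0],[-0.8,[0,0.1,9.5],0],[-0.8,[0,0.1,9.5],0],[-0.8,[0,0.1,9.5],0],[-0.8,[0,0.1,9.5],0]]' 20
python3 -m creep '[[-0.8,[0,0,0],0],[-0.8,[0,0,-1],0],[-0.8,[0,0,-4],0],[-0.8,[0,0,-8],0],[-0.8,[0,0,-10],0],[-0.8,[0,0,-10],0]]'; python3 w.py 545.5 120.8 160 81.4
```

```text
clock: 8.1
eef_pos: [443.1, 269.5, 61.8]
eef_rot: [3.141, -0.0, 1.425]
wrist_force: [0.1, -0.2, 1.9]
finger_gap: 21.6
finger_force: 20.0
clock: 8.7
eef_pos: [443.9, 269.9, 164.8]
eef_rot: [3.137, -0.003, 1.425]
wrist_force: [0.4, -0.7, -1.1]
finger_gap: 21.4
finger_force: 20.0
shift cm [-13.27  12.22   0.49] roll 0.04 t 8.7 pos [443.9 269.9 164.8] rot [ 3.137e+00 -3.000e-03  1.425e+00] F [ 0.4 -0.7 -1.1] gap 21.4 j [ 0.48  0.28  1.68 -0.    1.18  0.62]
```

```bash
python3 -m creep '[[-0.8,[-3,2.8,0.2],0],[-0.8,[-6,5.5,0.2],0],[-0.8,[-9,8.3,0.2],0],[-0.8,[-11.5,10.5,0.2],0],[-0.8,[-13.3,12.2,0.2],0],[-0.8,[-13.3,12.2,0.2],0],[-0.8,[-13.3,12.2,0.2],0],[-0.8,[-13.3,12.2,0.2],0]]'; python3 w.py 545.5 120.8 70 81.4
```

```text
clock: 9.5
eef_pos: [543.6, 120.8, 159.0]
eef_rot: [-3.141, 0.0, 1.425]
wrist_force: [-0.1, -0.2, -0.2]
finger_gap: 21.8
finger_force: 20.0
shift cm [0.03 0.2  8.9 ] roll 0.05 t 9.5 pos [543.6 120.8 159. ] rot [-3.141  0.     1.425] F [-0.1 -0.2 -0.2] gap 21.8 j [0.15 0.37 1.57 0.   1.2  0.3 ]
```

```bash
python3 -m creep '[[-0.8,[0,0.2,3],0],[-0.8,[0,0.2,6],0],[-0.8,[0,0.2,8],0],[-0.8,[0,0.2,8.6],0],[-0.8,[0,0.2,8.8],0],[-0.8,[0,0.2,9],0],[-0.8,[0,0.2,9.1],0],[-0.8,[0,0.2,9.1],0],[-0.8,[0,0.2,9.1],0]]'; python3 w.py 545.5 120.8 67.5 81.4
```

```text
clock: 10.4
eef_pos: [546.4, 119.8, 68.9]
eef_rot: [3.141, -0.0, 1.424]
wrist_force: [1.4, -0.2, -0.5]
finger_gap: 21.6
finger_force: 20.0
shift cm [ 0.09 -0.11  0.14] roll 0.04 t 10.4 pos [546.4 119.8  68.9] rot [ 3.141 -0.     1.424] F [ 1.4 -0.2 -0.5] gap 21.6 j [0.15 0.49 1.64 0.   1.02 0.3 ]
```

```bash
python3 -m creep '[[-0.8,[0,0,0.1],0],[-0.8,[0,0,0.15],0],[-0.8,[0,0,0.15],0]]'
python3 -m creep '[[-0.3,[0,0,0],0],[-0.2,[0,0,0],0],[0,[0,0,0],0],[0,[0,0,-1],0],[0,[0,0,-5],0],[0,[0,0,-10],0],[0,[0,0,-11],0],[0,[0,0,-11],0]]'; python3 w.py 577.7 -262.7 180 74
```

```text
clock: 10.7
eef_pos: [546.7, 119.8, 67.8]
eef_rot: [3.14, -0.0, 1.424]
wrist_force: [-1.2, -0.4, 6.0]
finger_gap: 21.4
finger_force: 20.0
clock: 11.5
eef_pos: [547.0, 119.9, 179.3]
eef_rot: [3.138, -0.001, 1.424]
wrist_force: [0.2, 0.0, 0.2]
finger_gap: 47.2
finger_force: 0.0
shift cm [-37.4    8.62  -0.08] roll 1.52 t 11.5 pos [547.  119.9 179.3] rot [ 3.138e+00 -1.000e-03  1.424e+00] F [0.2 0.  0.2] gap 47.2 j [0.15 0.35 1.54 0.   1.24 0.3 ]
```

```bash
python3 -m creep '[[0,[-4,1,0],0.2],[0,[-9,2,0],0.4],[0,[-14,3.2,0],0.6],[0,[-19,4.4,0],0.8],[0,[-24,5.5,0],1],[0,[-29,6.7,0],1.2],[0,[-33,7.6,0],1.4],[0,[-36,8.3,0],1.5],[0,[-37.4,8.6,0],1.5],[0,[-37.4,8.6,0],1.5],[0,[-37.4,8.6,0],1.5]]'; python3 w.py 577.7 -262.7 96 74
python3 - <<'E'
from h import *
t=manip.camera('top');s=manip.camera('scene')
o=np.hstack([cv2.resize(t[215:295,200:320],(400,267)),cv2.resize(s[225:305,330:450],(400,267))])
u=cv2.resize(s[140:300,190:310],(400,533))
o=np.vstack([o,np.hstack([cv2.resize(s[190:290,190:310],(400,333)),cv2.resize(t[190:290,340:460],(400,333))])])
cv2.imwrite('pics/c.png',o[:,:,::-1])
E
```

```text
clock: 12.6
eef_pos: [576.7, -261.5, 176.2]
eef_rot: [-3.14, -0.0, 1.294]
wrist_force: [-0.1, 0.2, 0.2]
finger_gap: 47.3
finger_force: 0.0
shift cm [-0.1   0.14  8.02] roll 0.03 t 12.6 pos [ 576.7 -261.5  176.2] rot [-3.14  -0.     1.294] F [-0.1  0.2  0.2] gap 47.3 j [-0.48  0.52  1.31  0.    1.31 -0.21]
```

View pics/c.png

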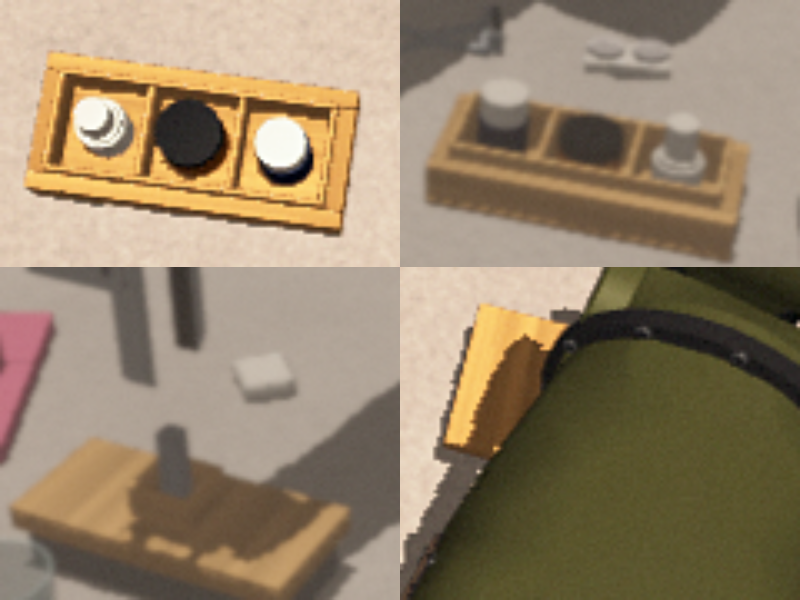

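Both bottles stand upright in the end cells (drops cap top pixel (230,250), pill (284,259)); the fingers straddle the post (scene (242,247)). Descending to grip the post above the collar.

```bash
python3 -m creep '[[0,[-0.1,0.1,3],0],[0,[-0.1,0.1,5.5],0],[0,[-0.1,0.1,7],0],[0,[-0.1,0.1,7.7],0],[0,[-0.1,0.1,7.7],0],[0,[-0.1,0.1,7.7],0]]' 35; python3 w.py 577.7 -262.7 96.5 74
python3 -m creep '[[-0.9,[0,0,0],0],[-0.9,[0,0,0],0],[-0.9,[0,0,0],0],[-0.9,[0,0,0],0],[-0.9,[0,0,0],0],[-0.9,[0,0,0],0]]' 35; python3 w.py 577.7 -262.7 96.5 74
```

```text
clock: 13.3
eef_pos: [578.0, -264.0, 101.1]
eef_rot: [3.14, 0.0, 1.294]
wrist_force: [-0.1, 1.1, -0.1]
finger_gap: 47.1
finger_force: 0.0
shift cm [ 0.12 -0.06  0.46] roll 0.03 t 13.3 pos [ 578.  -264.   101.1] rot [3.14  0.    1.294] F [-0.1  1.1 -0.1] gap 47.1 j [-0.49  0.6   1.38 -0.    1.16 -0.21]
clock: 13.9
eef_pos: [577.5, -264.1, 100.0]
eef_rot: [3.141, 0.0, 1.293]
wrist_force: [0.5, -1.2, -0.3]
finger_gap: 16.2
finger_force: 35.0
shift cm [ 0.14 -0.02  0.35] roll 0.02 t 13.9 pos [ 577.5 -264.1  100. ] rot [3.141 0.    1.293] F [ 0.5 -1.2 -0.3] gap 16.2 j [-0.49  0.6   1.38  0.    1.16 -0.21]
```

```bash
python3 -m creep '[[-0.9,[0,0,-0.3],0],[-0.9,[0,0,-1],0],[-0.9,[0,0,-2.5],0],[-0.9,[0,0,-4.5],0],[-0.9,[0,0,-6.5],0],[-0.9,[0,0,-8.5],0],[-0.9,[0,0,-10.5],0],[-0.9,[0,0,-12],0],[-0.9,[0,0,-12.5],0],[-0.9,[0,0,-12.5],0],[-0.9,[0,0,-12.5],0]]' 40; python3 w.py 536.5 61.5 225 81.4
```

```text
clock: 15.0
eef_pos: [577.2, -263.9, 224.3]
eef_rot: [-3.141, -0.0, 1.293]
wrist_force: [-0.3, -0.1, -3.5]
finger_gap: 15.8
finger_force: 40.0
shift cm [ 30.19 -12.82  -0.05] roll -1.46 t 15.0 pos [ 577.2 -263.9  224.3] rot [-3.141 -0.     1.293] F [-0.3 -0.1 -3.5] gap 15.8 j [-0.49  0.49  1.25 -0.    1.4  -0.21]
```

```bash
python3 -m creep '[[-0.9,[1,-0.4,0],0],[-0.9,[3,-1.3,0],0],[-0.9,[6,-2.5,0],-0.1],[-0.9,[9,-3.8,0],-0.3],[-0.9,[12,-5.1,0],-0.5],[-0.9,[15,-6.4,0],-0.7],[-0.9,[18,-7.6,0],-0.9],[-0.9,[21,-8.9,0],-1.1],[-0.9,[24,-10.2,0],-1.3],[-0.9,[26.5,-11.3,0],-1.46],[-0.9,[28.5,-12.1,0],-1.46],[-0.9,[29.5,-12.5,0],-1.46]]'
python3 -m creep '[[-0.9,[0.5,-0.2,0],0],[-0.9,[0.7,-0.3,0],0],[-0.9,[0.7,-0.3,0],0],[-0.9,[0.7,-0.3,0],0]]'; python3 w.py 536.5 61.5 160 81.4
```

```text
clock: 16.2
eef_pos: [537.2, 55.9, 224.5]
eef_rot: [-3.141, -0.0, 1.423]
wrist_force: [0.2, -0.3, -3.8]
finger_gap: 16.0
finger_force: 40.0
clock: 16.6
eef_pos: [536.1, 60.6, 224.9]
eef_rot: [-3.142, 0.0, 1.42]
wrist_force: [0.0, 0.6, -3.3]
finger_gap: 15.8
finger_force: 40.0
shift cm [0.09 0.02 6.49] roll -0.01 t 16.6 pos [536.1  60.6 224.9] rot [-3.142  0.     1.42 ] F [ 0.   0.6 -3.3] gap 15.8 j [ 0.04  0.27  1.54 -0.    1.33  0.2 ]
```

```bash
python3 -m creep '[[-0.9,[0.1,0,1],0],[-0.9,[0.1,0,2.5],0],[-0.9,[0.1,0,3.8],0],[-0.9,[0.1,0,4.3],0],[-0.9,[0.1,0,4.5],0],[-0.9,[0.1,0,4.5],0]]'; python3 w.py 536.5 61.5 134 81.4
python3 - <<'E'
from h import *
s=manip.camera('scene');t=manip.camera('top'); cv2.imwrite('pics/s1.png',s[:,:,::-1]);cv2.imwrite('pics/t1.png',t[:,:,::-1])
zl=manip.read_state()['eef_pos'][2]-100
x0,y0,x1,y1=325,205,455,315;k=6
def ov(n,im,x0,y0,x1,y1):
    o=cv2.resize(im[y0:y1,x0:x1],None,fx=k,fy=k,interpolation=cv2.INTER_CUBIC)[:,:,::-1].copy()
    a=np.radians(-8.63);M=np.array([[np.cos(a),-np.sin(a)],[np.sin(a),np.cos(a)]])
    for hx,hy,z,col in((49,107,zl+52,(0,255,0)),(49,107,zl+33,(0,255,0)),(42,100,zl,(255,255,0)),(46,104,34,(0,0,255)),(46,104,0,(255,0,255))):
        p=np.array([(proj(n,np.r_[M@[i*hx,j*hy]+[536.5,61.5],z])-[x0,y0]+.5)*k for i,j in((1,1),(1,-1),(-1,-1),(-1,1))]).astype(int)
        cv2.polylines(o,[p],True,col,1)
    return o
cv2.imwrite('pics/d.png',cv2.resize(ov('scene',s,x0,y0,x1,y1),(700,592)))
E
```

```text
clock: 17.2
eef_pos: [536.3, 62.2, 180.0]
eef_rot: [3.142, 0.0, 1.421]
wrist_force: [-0.1, 0.5, -3.7]
finger_gap: 15.7
finger_force: 40.0
shift cm [-0.07  0.03  4.6 ] roll 0.0 t 17.2 pos [536.3  62.2 180. ] rot [3.142 0.    1.421] F [-0.1  0.5 -3.7] gap 15.7 j [ 0.05  0.31  1.6  -0.    1.23  0.2 ]
```

View pics/d.png

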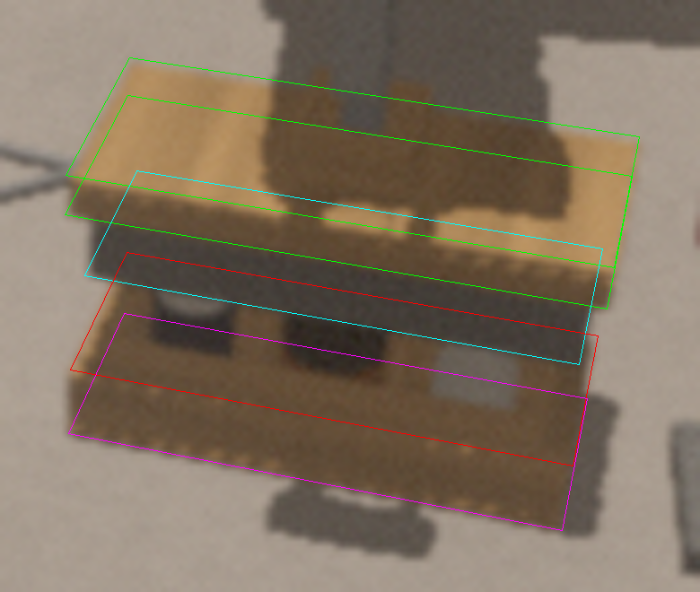

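The lid pair hangs level over the case, within about 1 to 2 mm of the predicted outline (left corner at scene (339,239)). Lowering gently while watching force.

```bash
python3 -m creep '[[-0.9,[-0.1,0,0.8],0],[-0.9,[-0.1,0,1.6],0],[-0.9,[-0.1,0,2.3],0],[-0.9,[-0.1,0,2.8],0],[-0.9,[-0.1,0,3],0],[-0.9,[-0.1,0,3],0]]'
python3 -m creep '[[-0.9,[0,0,0.3],0],[-0.9,[0,0,0.6],0],[-0.9,[0,0,0.6],0]]'; python3 w.py 536.5 61.5 134 81.4
```

```text
clock: 17.9
eef_pos: [536.0, 61.3, 149.6]
eef_rot: [-3.141, 0.0, 1.421]
wrist_force: [-0.6, 1.1, -3.2]
finger_gap: 16.1
finger_force: 40.0
clock: 18.2
eef_pos: [535.9, 61.3, 143.6]
eef_rot: [-3.141, 0.0, 1.421]
wrist_force: [-0.5, 0.8, -2.9]
finger_gap: 15.8
finger_force: 40.0
shift cm [0.03 0.06 0.96] roll 0.0 t 18.2 pos [535.9  61.3 143.6] rot [-3.141  0.     1.421] F [-0.5  0.8 -2.9] gap 15.8 j [ 0.05  0.35  1.64 -0.    1.15  0.2 ]
```

Past the neck top with no contact. Continue.

```bash
python3 -m creep '[[-0.9,[0,0,0.2],0],[-0.9,[0,0,0.4],0],[-0.9,[0,0,0.6],0],[-0.9,[0,0,0.7],0],[-0.9,[0,0,0.8],0],[-0.9,[0,0,0.8],0]]'
python3 -m creep '[[-0.9,[0,0,0.1],0],[-0.9,[0,0,0.15],0],[-0.9,[0,0,0.15],0]]'; python3 w.py 536.5 61.5 134 81.4
```

```text
clock: 18.8
eef_pos: [536.0, 61.3, 135.8]
eef_rot: [-3.141, 0.0, 1.421]
wrist_force: [-0.3, -1.1, -3.6]
finger_gap: 15.6
finger_force: 40.0
clock: 19.1
eef_pos: [536.0, 61.3, 134.4]
eef_rot: [-3.141, -0.0, 1.421]
wrist_force: [0.2, -0.3, -3.6]
finger_gap: 15.8
finger_force: 40.0
shift cm [0.03 0.04 0.04] roll 0.0 t 19.1 pos [536.   61.3 134.4] rot [-3.141 -0.     1.421] F [ 0.2 -0.3 -3.6] gap 15.8 j [0.05 0.36 1.65 0.   1.13 0.2 ]
```

```bash
python3 -m creep '[[-0.9,[0,0,0.05],0],[-0.9,[0,0,0.05],0],[-0.9,[0,0,0.1],0],[-0.9,[0,0,0.1],0]]'; python3 -m creep '[[-0.9,[0,0,0.05],0],[-0.9,[0,0,0.05],0],[-0.9,[0,0,0.05],0]]'
```

```text
clock: 19.5
eef_pos: [536.2, 61.3, 133.9]
eef_rot: [3.141, -0.0, 1.421]
wrist_force: [-0.4, -1.5, 3.3]
finger_gap: 15.4
finger_force: 40.0
clock: 19.8
eef_pos: [536.4, 61.3, 133.8]
eef_rot: [3.14, -0.0, 1.421]
wrist_force: [-2.5, -1.1, 8.6]
finger_gap: 15.6
finger_force: 40.0
```

```bash
python3 -m creep '[[-0.9,[0,0,-0.1],0],[-0.5,[0,0,-0.1],0],[-0.2,[0,0,-0.1],0],[0.2,[0,0,-0.1],0],[0.6,[0,0,-0.1],0],[0.6,[0,0,-0.1],0],[0.6,[0,0,-2],0],[0.6,[0,0,-3],0],[0.6,[0,0,-3],0]]' 25; python3 w.py 536.2 61.3 104 81.4
python3 - <<'E'
from h import *
s=manip.camera('scene');x0,y0,x1,y1=325,205,455,315;k=6
zl=34;n='scene'
o=cv2.resize(s[y0:y1,x0:x1],None,fx=k,fy=k,interpolation=cv2.INTER_CUBIC)[:,:,::-1].copy()
a=np.radians(-8.63);M=np.array([[np.cos(a),-np.sin(a)],[np.sin(a),np.cos(a)]])
for hx,hy,z,col in((49,107,zl+52,(0,255,0)),(49,107,zl+33,(0,255,0)),(42,100,zl,(255,255,0)),(46,104,34,(0,0,255)),(46,104,0,(255,0,255))):
    p=np.array([(proj(n,np.r_[M@[i*hx,j*hy]+[536.5,61.5],z])-[x0,y0]+.5)*k for i,j in((1,1),(1,-1),(-1,-1),(-1,1))]).astype(int)
    cv2.polylines(o,[p],True,col,1)
cv2.imwrite('pics/e.png',cv2.resize(o,(700,592)))
E
```

```text
clock: 20.7
eef_pos: [536.7, 61.3, 164.3]
eef_rot: [3.139, -0.0, 1.421]
wrist_force: [0.2, -0.9, -0.9]
finger_gap: 74.0
finger_force: 0.0
shift cm [-0.01 -0.07  6.03] roll 0.0 t 20.7 pos [536.7  61.3 164.3] rot [ 3.139 -0.     1.421] F [ 0.2 -0.9 -0.9] gap 74.0 j [ 0.05  0.33  1.62 -0.    1.19  0.2 ]
```

View pics/e.png

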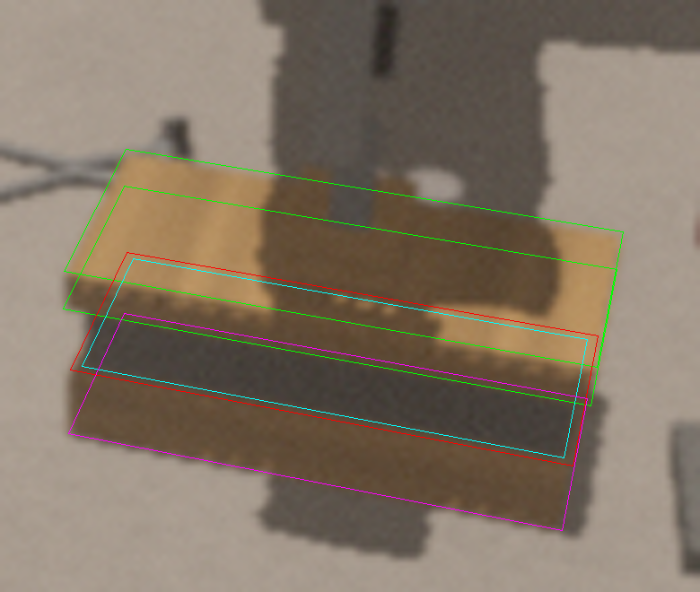

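Both lids are seated and level, and the outline matches (case left corner at scene (338,273)). Now grip the collar lightly.

```bash
python3 -m creep '[[0.6,[0,0,2],0],[0.6,[0,0,4],0],[0.6,[0,0,5.2],0],[0.6,[0,0,5.7],0],[0.6,[0,0,5.9],0],[0.6,[0,0,5.9],0]]' 8; python3 w.py 536.2 61.3 104 81.4
python3 -m creep '[[0.2,[0,0,0],0],[0.1,[0,0,0],0],[0,[0,0,0],0],[-0.1,[0,0,0],0],[-0.1,[0,0,0],0],[-0.1,[0,0,0],0],[-0.1,[0,0,0],0]]' 8;python3 w.py 536.2 61.3 104 81.4
```

```text
clock: 21.35
eef_pos: [536.3, 61.3, 104.3]
eef_rot: [3.141, -0.0, 1.421]
wrist_force: [-0.1, 0.1, 0.3]
finger_gap: 74.9
finger_force: 0.0
shift cm [ 0.   -0.01  0.03] roll 0.0 t 21.35 pos [536.3  61.3 104.3] rot [ 3.141 -0.     1.421] F [-0.1  0.1  0.3] gap 74.9 j [ 0.05  0.4   1.67 -0.    1.07  0.2 ]
clock: 22.05
eef_pos: [536.2, 61.3, 104.2]
eef_rot: [3.141, -0.0, 1.421]
wrist_force: [0.3, -0.1, 4.1]
finger_gap: 47.8
finger_force: 8.0
shift cm [0.   0.   0.02] roll 0.0 t 22.05 pos [536.2  61.3 104.2] rot [ 3.141 -0.     1.421] F [ 0.3 -0.1  4.1] gap 47.8 j [ 0.05  0.4   1.67 -0.    1.07  0.2 ]
```

```bash
python3 -m creep '[[-0.1,[0,0,0],0],[-0.1,[0,0,0],0],[-0.1,[0,0,-0.2],0],[-0.1,[0,0,-0.4],0],[-0.1,[0,0,-0.6],0],[-0.1,[0,0,-0.8],0],[-0.1,[0,0,-1],0],[-0.1,[0,0,-1],0]]' 18;python3 w.py 536.2 61.3 224 81.4
python3 -m creep '[[-0.1,[0,0,-0.5],0],[-0.1,[0,0,-1.2],0],[-0.1,[0,0,-2],0],[-0.1,[0,0,-3],0],[-0.1,[0,0,-4],0],[-0.1,[0,0,-5],0],[-0.1,[0,0,-5.5],0],[-0.1,[0,0,-5.5],0]]' 20;python3 w.py 536.2 61.3 224 81.4
```

```text
clock: 22.85
eef_pos: [536.2, 61.3, 114.2]
eef_rot: [3.141, -0.0, 1.421]
wrist_force: [0.8, -0.3, -1.6]
finger_gap: 48.2
finger_force: 18.0
shift cm [ 0.000e+00  1.000e-02 -1.098e+01] roll 0.0 t 22.85 pos [536.2  61.3 114.2] rot [ 3.141 -0.     1.421] F [ 0.8 -0.3 -1.6] gap 48.2 j [ 0.05  0.39  1.66 -0.    1.09  0.2 ]
clock: 23.65
eef_pos: [536.3, 61.3, 169.8]
eef_rot: [3.14, -0.0, 1.421]
wrist_force: [-0.2, 0.2, -1.3]
finger_gap: 48.0
finger_force: 20.0
shift cm [ 0.   -0.01 -5.42] roll 0.0 t 23.65 pos [536.3  61.3 169.8] rot [ 3.14  -0.     1.421] F [-0.2  0.2 -1.3] gap 48.0 j [0.05 0.32 1.61 0.   1.21 0.2 ]
```

Payload is about 1.5 N, so only the outer lid came up. Finish the lift and check.

```bash
python3 -m creep '[[-0.1,[0,0,-1],0],[-0.1,[0,0,-2],0],[-0.1,[0,0,-3],0],[-0.1,[0,0,-4],0],[-0.1,[0,0,-5],0],[-0.1,[0,0,-5.4],0],[-0.1,[0,0,-5.4],0],[-0.1,[0,0,-5.4],0],[-0.1,[0,0,-5.4],0],[-0.1,[0,0,-5.4],0]]';python3 w.py 536.2 61.3 224 81.4
python3 - <<'E'
from h import *
s=manip.camera('scene');cv2.imwrite('pics/f.png',cv2.resize(s[130:330,250:520],(800,592))[:,:,::-1])
E
```

```text
clock: 24.65
eef_pos: [535.9, 61.3, 222.6]
eef_rot: [-3.141, 0.0, 1.421]
wrist_force: [-0.4, -0.2, -0.6]
finger_gap: 47.7
finger_force: 20.0
shift cm [ 0.01  0.03 -0.14] roll 0.0 t 24.65 pos [535.9  61.3 222.6] rot [-3.141  0.     1.421] F [-0.4 -0.2 -0.6] gap 47.7 j [ 0.05  0.27  1.55 -0.    1.32  0.2 ]
```

View pics/f.png

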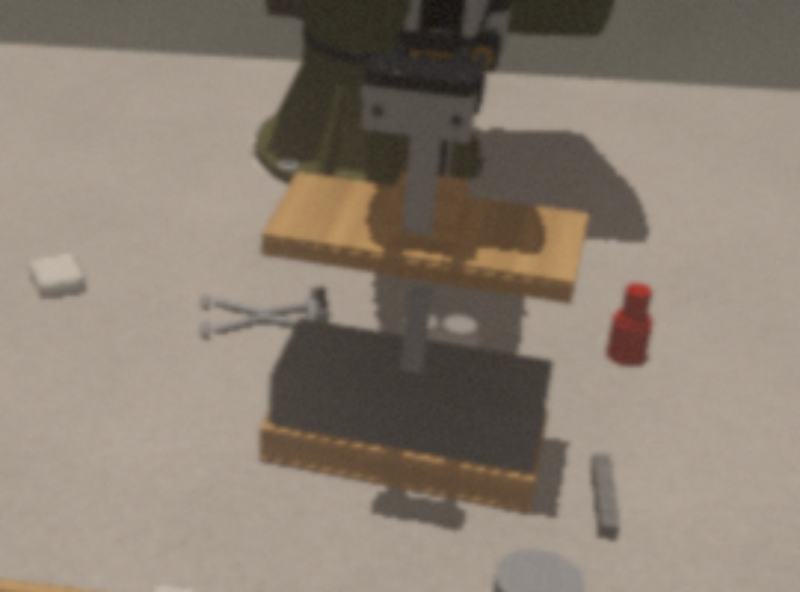

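The outer lid hangs level above the case at scene (393,210), and the grey inner lid is seated with its post at (390,240). Bystanders are in place and the lift is about 118.5 mm.

```bash
python3 -m creep '[[-0.1,[0,0,-0.15],0],[-0.1,[0,0,-0.15],0],[-0.1,[0,0,-0.15],0]]'; python3 -c "
from cell import manip
print(manip.sign_off())"
```

```text
clock: 25.0
eef_pos: [536.1, 61.3, 224.5]
eef_rot: [3.141, -0.0, 1.421]
wrist_force: [0.6, 0.6, -1.1]
finger_gap: 47.6
finger_force: 20.0
the job is handed in; nothing more can be done
None
```

I handed the job in at 25 s: both bottles stand upright in the end cells, the inner lid is seated on its ledge, and the arm is holding the outer lid level about 12 cm above where it sat. No verdict came back.

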